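Lock the barrel on the turntable stand

ROBOT

A 7-joint arm with a two-finger parallel gripper is mounted at the origin on the work surface. World frame = base frame: x ahead of the robot, y to its left, z up, the work surface at z = 0. Lengths are in m, angles in rad, forces in N, time in s.
With the tool pointing down it reaches from about 0.425 to 1.025 m from the base axis. Payload 9.4 kg.
Tool frame: the origin (TCP) lies midway between the tips of the shut fingers; the grasp point (between the pads) lies arm.grasp_offset behind it (arm.grasp_offset is the distance from the TCP to the grasp point, in m); z points along the fingers, x is the direction in which the jaws open and shut, and the axes are right-handed (so a half turn about z gives the same grasp; the last joint's range is limited). The gripper opens to 93 mm and grips with 3 to 60 N. Pads are 15 mm wide; open, the fingers measure 128 mm over their backs; the gripper's body (75 mm by 188 mm) begins 65 mm behind the grasp point.
Start: joints at [-0.077, 0.599, -0.003, 1.599, 0.002, 0.943, -0.08], TCP at [0.725, -0, 0.219] pointing down, gripper open.
Joint ranges: [-2.57, 2.57], [-0.35, 1.97], [-1.29, 1.29], [0.11, 2.56], [-1.05, 4.19], [0.11, 1.86], [-2.63, 2.63]. Speed limits (rad/s): [2.22, 2.22, 3.01, 3.01, 3.14, 3.14, 3.14].

INTERFACE

Orientations are given as a unit quaternion [w, x, y, z].
In Python, from cell import arm gives the robot as it stands.
- The arm moves only by the tool jog_arm, never from a script. Its argument "series" is a list of rows, each a list of 7 numbers: the turn, a rotation vector about the tool's x, y, z in rad, then the shift along the tool's x, y, z in cm, then the opening, from -1 (shut) to 1 (fully open). In form: [[wx, wy, wz, tx, ty, tz, claw], ...]. A call has 1 to 5 rows; each row shifts and turns the commanded pose from where the row before left it, along the tool's axes as they then stand; what a row does not reach is not made up. A row lasts 1/12 s, in which the tool goes at most 41.7 mm and 7.16 degrees, less where a joint would pass 70% of its speed; a pose out of reach is approached as far as the arm can. A call is refused whole if a number of a shift passes 4.17 or a number of a turn 0.125, either way. A call with a gripper value outside its range is refused whole. The fingers move at their own pace and stop on an object; "newtons" is the grip in N (left out, the last holds). Time passes only in rows, so rows that do not move let the fingers close. It gives the time, the measured TCP pose, the force and the opening at its end, in the units of the state.
- arm.sense(): the state, without advancing time (a new reading comes with each control period).
- arm.read_camera(name): name is "scene" or "side" or "wrist"; returns the picture (400x640x3 uint8, red, green, blue); there is no depth.
- arm.get_calibration(name): a dict with "fovy" (degrees; the focal length in pixels is half the picture's height over the tangent of half this angle, whatever the lens; pixels are square), "cx", "cy" (the principal point, pixels), "k1" (the pictures are not rectified: a ray, as slopes to the right and down, at radius r is drawn at 1 + k1 r^2 times it, then the intrinsics apply), "R" (3x3) and "t" (3): a world point X has camera coordinates R X + t; the wrist camera has in their place "tool_from_camera" (4x4, takes a point from camera to tool coordinates, whose origin is the TCP and whose axes are the tool frame's). Camera axes: x right, y down, z forward; pixel columns grow to the right and rows downward; lengths in m; the calibration is good to about 2 mm. A picture is of the moment at which its call begins: read the wrist's pose just before it. get_calibration takes no time and is no camera call.
- arm.job_done(): hands the job in, once; it reports no verdict.
The state is a dict: "time_s": time; "joint_pos": joint angles; "qvel": joint speeds; "joint_torque": joint torques, N m; "tcp_pos": TCP position; "eef_rot": TCP orientation; "force": force on the tool from outside, world axes, zero at the start; "wrist_torque": the same for the moment, N m; "gripper_width": finger opening in m.
Only numpy, scipy, OpenCV 4.12 (cv2) and the standard library are available. Lean on these libraries where they do the work, as an engineer would, in place of code of your own. Each camera call takes 0.05 s, during which the arm holds its last target.

TASK

On the long stand with the sliding fork, slide the fork fully home over the barrel's arm so that the barrel is held still. Then turn the knurled lock ring clockwise (seen from above) until it is tight against its stop, without the barrel turning along, leave the fork home and let go.

Things in the scene. Friction and masses are not known exactly. Their poses are not given: they have to be found in the camera images.
- stand: Fixed aluminium stand: base 100 (x) by 250 (y) by 12 mm; origin at the centre of its underside, z up. On the -y half a bridge (housing, 90 by 60 mm, top z = 46 mm); barrel and lock ring rise through it on the axis x = 0, y = -65 mm. On the +y half the steel fork between guide bars (top z = 24 mm). The round-based post with a like ring but no fork is not part of it.
- fork (a joint): Slide of the holding fork, m: 0 = back, 0.050 = home at its stop; moves along the stand's -y, starts at 0 to 0.012, takes 2 N, stays where left. Move it by its upright tab: 22 (x) by 24 (y) mm, z = 33 to 75 mm, free all round, centred at x = 0, y = 90 mm minus this value in the stand's frame. Its tines (22 mm apart, top z = 33 mm) point to -y and pass either side of the barrel's arm.
- lock_ring (a joint): Knurled steel ring, 50 mm diameter, z = 48 to 78 mm, on the stand's axis x = 0, y = -65 mm. Value in rad relative to the barrel, growing clockwise from above; starts at 0 to 0.3, stop (tight) at 1.25. Takes 0.12 N m, which drags the barrel round unless the fork is home; stays where left. A black dot on its top lies towards the stand's -y at 0.
- barrel (a joint): Dark steel barrel, 29 mm diameter, rising 20 mm above the lock ring (top z = 98 mm), with a flat arm (10 mm wide, z = 19 to 31 mm) that points from under the bridge to the stand's +y, 85 mm from the axis to its tip. Value in rad, clockwise from above, 0 = arm along +y; starts within 0.03 of 0. Turns very easily; with the fork home it has about 0.07 rad of play each way.

How it is judged:
By the outcome, as a careful person would: the job done as asked, in the order asked, and still so for the second after the job is handed in, with the robot touching nothing.
It also fails if it takes over 45 s, if anything falls off the work surface, if the arm or the gripper's body presses on something with over 40 N, if the wrist force passes 120 N, or if a joint passes its speed limit or range.

## Working session

There is one attempt and no reset: what is moved stays moved. The work goes in short steps, Python scripts to look and compute and a tool call to move; the robot and the scene stay as the last step left them, time stands still between calls to the robot, and variables do not carry over. Pictures are saved under pics/ and viewed, and the job is handed in when it is done.

Besides the shell and the picture viewer there is one more tool, called after ">>>" as name([rows], argument=value, ...), one row to a line, values as JSON. jog_arm: Moves the arm, as the interface text tells. Its arguments: {"type":"object","properties":{"series":{"type":"array"},"newtons":{"type":"number"}},"required":["series"]}

```bash
mkdir -p pics; ls
cat > h.py <<'E'
import numpy as np, cv2
from cell import arm
def snap(n,f):
    im=arm.read_camera(n); cv2.imwrite('pics/'+f,cv2.cvtColor(im,cv2.COLOR_RGB2BGR)); return im
def quatR(q):
    from scipy.spatial.transform import Rotation as R
    return R.from_quat([q[1],q[2],q[3],q[0]]).as_matrix()
def ray(cal,u,v,st=None):
    f=200/np.tan(np.radians(cal['fovy'])/2)
    xd=(u-cal['cx'])/f; yd=(v-cal['cy'])/f
    K=np.array([[1,0,0],[0,1,0],[0,0,1.]])
    p=cv2.undistortPoints(np.array([[[xd,yd]]],float),K,np.array([cal['k1'],0,0,0.]))[0,0]
    d=np.array([p[0],p[1],1.])
    if 'R' in cal:
        R=np.array(cal['R']); t=np.array(cal['t']); return -R.T@t, R.T@d
    T=np.array(cal['tool_from_camera']); Rw=quatR(st['eef_rot']); 
    return Rw@T[:3,3]+np.array(st['tcp_pos']), Rw@T[:3,:3]@d
def onz(cal,u,v,z,st=None):
    o,d=ray(cal,u,v,st); return o+d*(z-o[2])/d[2]
E
python3 - <<'E'
from h import *
st=arm.sense();print(st, arm.grasp_offset)
for n in('scene','side','wrist'):
    snap(n,n+'0.png');print(n,arm.get_calibration(n))
E
```

```text
pics
{'time_s': 0.0, 'joint_pos': array([-0.07670359,  0.60010162, -0.0025074 ,  1.60009194,  0.00177356,
        0.94288549, -0.07980157]), 'qvel': array([-0.00196606, -0.00018074,  0.00020662,  0.00164887,  0.00062345,
       -0.00109717, -0.00018539]), 'joint_torque': array([ 5.70884713e-04, -7.65060925e+01,  1.49801854e+00, -2.52344084e+01,
       -5.23842021e-02,  1.69115182e-02,  2.08527672e-04]), 'tcp_pos': array([ 7.24537751e-01, -2.90968068e-05,  2.17791002e-01]), 'eef_rot': array([ 6.79988034e-05,  9.99999725e-01,  7.66202413e-06, -7.39029156e-04]), 'force': array([-0.2636239 ,  1.06981383, -0.24517311]), 'wrist_torque': array([ 0.02201965, -0.03949284,  0.00092723]), 'gripper_width': 0.09301082921126709} 0.0188
scene {'fovy': 49.73268473844835, 'cx': 320.2770679748702, 'cy': 197.5060645741504, 'k1': -0.009138506024739226, 'R': array([[-0.79489913,  0.60667454, -0.00902024],
       [ 0.31661289,  0.40207028, -0.859125  ],
       [-0.5175825 , -0.68577364, -0.5116863 ]]), 't': array([ 0.41414179, -0.10268039,  1.14758065])}
side {'fovy': 43.05504511443249, 'cx': 321.04211766833765, 'cy': 198.23323414391578, 'k1': 0.008403983714157558, 'R': array([[-0.76640683, -0.64189227,  0.02439035],
       [-0.3333692 ,  0.36500605, -0.86927301],
       [ 0.549077  , -0.67434776, -0.49373024]]), 't': array([0.40582302, 0.23309625, 0.80393147])}
wrist {'fovy': 67.08091206648143, 'cx': 323.05943693401076, 'cy': 199.20283213774542, 'k1': -0.04882383123432853, 'tool_from_camera': array([[ 9.99998360e-01,  1.79935485e-03,  2.05390924e-04,
        -4.92374252e-04],
       [-1.78887790e-03,  9.63701059e-01,  2.66977655e-01,
        -7.47351319e-02],
       [ 2.82452088e-04, -2.66977584e-01,  9.63702698e-01,
        -1.67440648e-01],
       [ 0.00000000e+00,  0.00000000e+00,  0.00000000e+00,
         1.00000000e+00]])}
```

View pics/scene0.png

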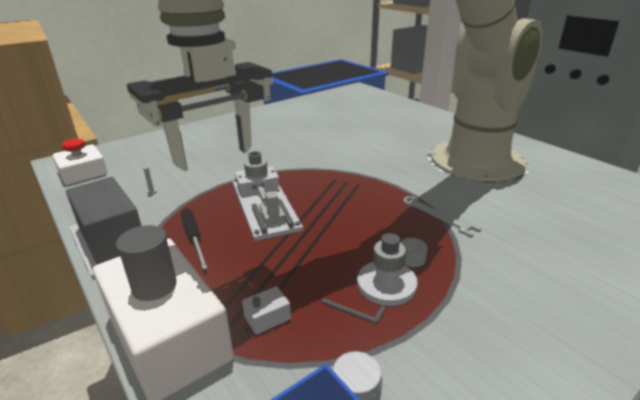

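View pics/side0.png

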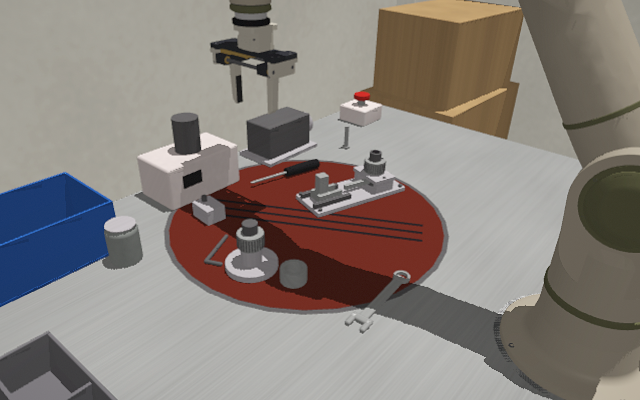

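View pics/wrist0.png

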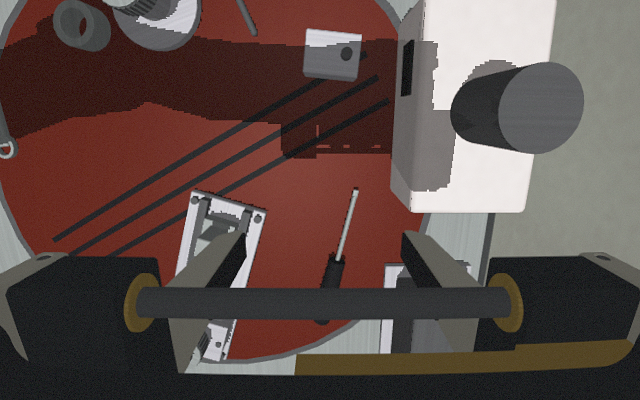

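Run:
```python
import cv2
a=cv2.imread('pics/side0.png')[140:225,285:415]; cv2.imwrite('pics/side0z.png',cv2.resize(a,None,fx=6,fy=6,interpolation=cv2.INTER_CUBIC))
a=cv2.imread('pics/wrist0.png')[180:370,160:285]; cv2.imwrite('pics/wrist0z.png',cv2.resize(a,None,fx=3,fy=3,interpolation=cv2.INTER_CUBIC))
a=cv2.imread('pics/scene0.png')[140:245,220:320]; cv2.imwrite('pics/scene0z.png',cv2.resize(a,None,fx=5,fy=5,interpolation=cv2.INTER_CUBIC))
```

```text
(no output)
```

View pics/side0z.png

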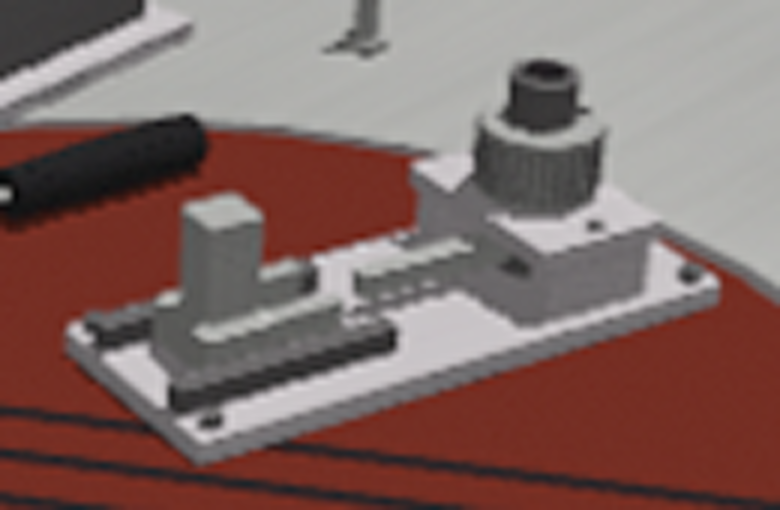

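View pics/wrist0z.png

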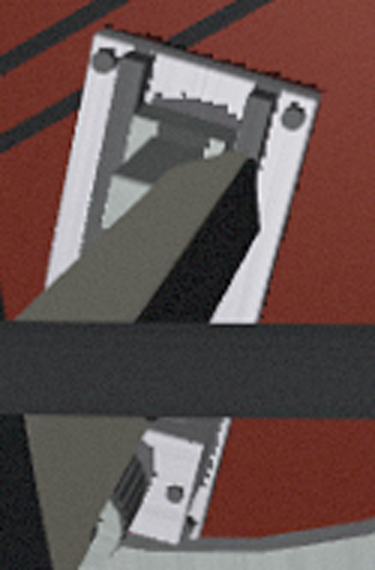

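View pics/scene0z.png

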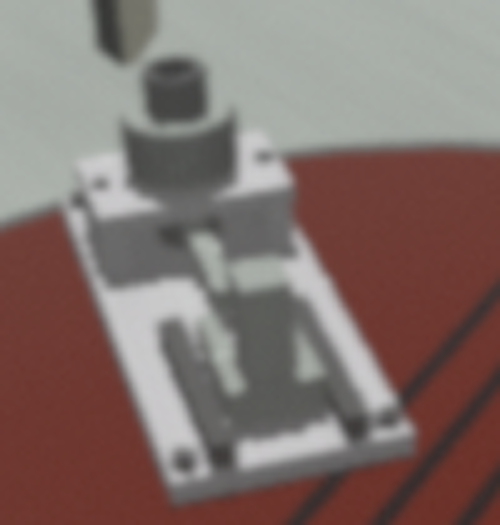

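Run:
```python
from h import *
st=arm.sense()
cs,cd,cw=[arm.get_calibration(n) for n in('scene','side','wrist')]
def S(x,y,z):return onz(cs,220+x/5,140+y/5,z)
def D(x,y,z):return onz(cd,285+x/6,140+y/6,z)
def W(x,y,z):return onz(cw,160+x/3,180+y/3,z,st)
np.set_printoptions(precision=4,suppress=True)
print('side corners +y-', D(68,337,.012),D(200,450,.012),D(718,290,.012))
print('wrist', W(97,33,.012),W(318,98,.012),W(190,540,.012))
print('scene corners',S(172,492,.012),S(413,435,.012),S(65,200,.012))
print('barrel', D(545,73,.098),S(175,72,.098))
print('tab', D(222,212,.075))
print('scene tab', S(260,272,.075))
```

```text
side corners +y- [ 0.6383 -0.0402  0.012 ] [ 0.5466 -0.0107  0.012 ] [ 0.4718 -0.2445  0.012 ]
wrist [ 0.5557 -0.0182  0.012 ] [ 0.6497 -0.0471  0.012 ] [ 0.5705 -0.2867  0.012 ]
scene corners [ 0.652  -0.0369  0.012 ] [ 0.5568 -0.0111  0.012 ] [ 0.5738 -0.2751  0.012 ]
barrel [ 0.5397 -0.2092  0.098 ] [ 0.5467 -0.2027  0.098 ]
tab [ 0.5846 -0.0662  0.075 ]
scene tab [ 0.5903 -0.0644  0.075 ]
```

>>> jog_arm([
  [0, 0, 0.106, 0, 0, 0, -1],
  [0, 0, 0.106, 0, 0, 0, -1],
  [0, 0, 0.107, 0, 0, 0, -1],
  [0, 0, 0, -3.7, 1.5, 0, -1],
  [0, 0, 0, -3.7, 1.5, 0, -1],
], newtons=20)

```text
time_s: 0.57
tcp_pos: [0.6451, -0.0049, 0.2173]
eef_rot: [0.0, 0.987, -0.159, -0.0]
force: [-0.1, -0.2, -0.3]
gripper_width: 0.0645
```

>>> jog_arm([
  [0, 0, 0, -3.7, 1.5, 0, -1],
  [0, 0, 0, 0, 0, 0, -1],
  [0, 0, 0, 0, 0, 0, -1],
])

```text
time_s: 0.82
tcp_pos: [0.6035, -0.0082, 0.219]
eef_rot: [0.0, 0.987, -0.159, -0.0]
force: [0.4, 0.7, 0.2]
gripper_width: 0.0442
```

Run:
```python
from h import *
st=arm.sense();print(st['time_s'],st['tcp_pos'],st['eef_rot'],st['joint_pos'],st['force'],st['gripper_width'])
snap('wrist','w1.png')
```

```text
0.8167 [ 0.60351949 -0.00821154  0.21899123] [ 8.55894672e-05  9.87284065e-01 -1.58965240e-01 -4.68540064e-04] [-0.13715538  0.45328031  0.08134384  1.88926708 -0.04958758  0.80191485
 -0.34875175] [0.40745252 0.66906406 0.1974478 ] 0.044176534195239196
```

View pics/w1.png

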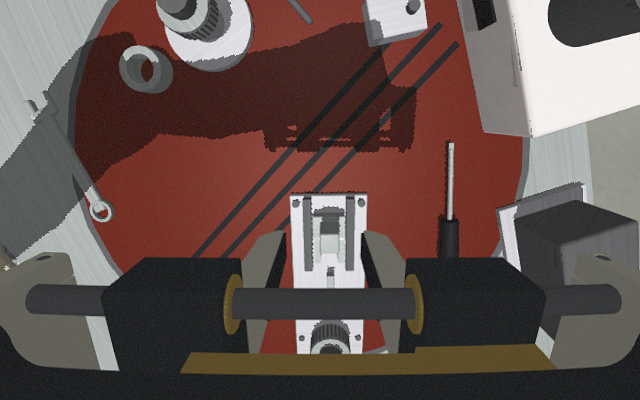

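Run:
```python
import cv2
a=cv2.imread('pics/w1.png')[185:365,275:385]; cv2.imwrite('pics/w1z.png',cv2.resize(a,None,fx=5,fy=5,interpolation=cv2.INTER_CUBIC)[:600]); cv2.imwrite('pics/w1y.png',cv2.resize(a,None,fx=5,fy=5,interpolation=cv2.INTER_CUBIC)[500:])
```

```text
(no output)
```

View pics/w1z.png

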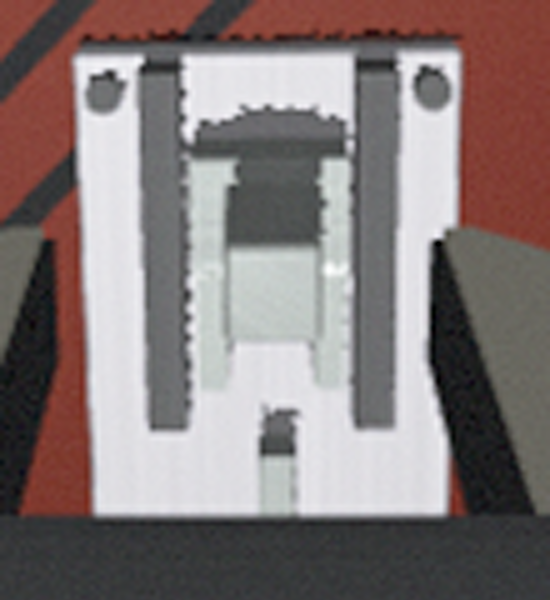

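View pics/w1y.png

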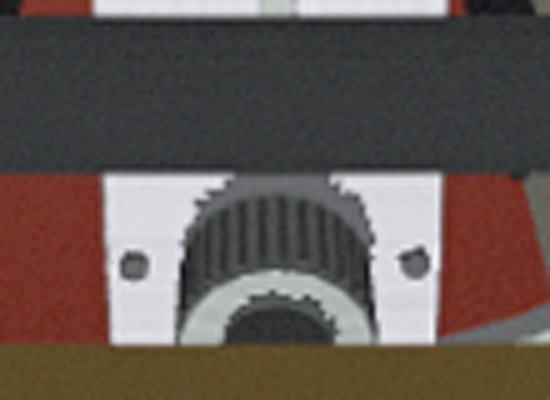

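Run:
```python
from h import *
np.set_printoptions(precision=4,suppress=True)
st=arm.sense();cw=arm.get_calibration('wrist')
R=quatR(st['eef_rot']); 
def W(x,y,z):
    p=onz(cw,275+x/5,185+y/5,z,st); print(p, 'tool', R.T@(p-st['tcp_pos'])); return p
c=[W(*a) for a in [(76,52,.012),(460,50,.012),(93,515,.012),(449,515,.012),(108,843,.012),(437,843,.012)]]
print('tab');t=[W(*a) for a in [(228,243,.075),(321,243,.075),(225,342,.075),(321,342,.075)]]
print(np.mean(t,0))
for i,j in((0,2),(1,3)):
    d=c[i]-c[j];print(np.arctan2(d[0],d[1]))
d=c[1]-c[0];print(np.linalg.norm(d),np.arctan2(-d[1],d[0]))
print('tip pads',)
```

```text
[ 0.5575 -0.0175  0.012 ] tool [-0.0428  0.0243  0.2071]
[ 0.6514 -0.0477  0.012 ] tool [0.0559 0.0236 0.2072]
[ 0.516  -0.1459  0.012 ] tool [-0.0419  0.1592  0.207 ]
[ 0.6114 -0.1773  0.012 ] tool [0.0585 0.1591 0.2071]
[ 0.4815 -0.2549  0.012 ] tool [-0.0405  0.2736  0.207 ]
[ 0.5768 -0.2864  0.012 ] tool [0.0599 0.2736 0.2071]
tab
[ 0.5865 -0.0556  0.075 ] tool [-0.0033  0.0513  0.1441]
[ 0.6061 -0.062   0.075 ] tool [0.0173 0.0513 0.1441]
[ 0.5783 -0.0781  0.075 ] tool [-0.004   0.0753  0.1441]
[ 0.5989 -0.0849  0.075 ] tool [0.0177 0.0753 0.1441]
[ 0.5924 -0.0702  0.075 ]
0.31214446304343046
0.2992883410983225
0.09866721689718673 0.3119488784520772
tip pads
```

>>> jog_arm([
  [0, 0, -0.01, 0.7, 0, 4, -1],
  [0, 0, 0, 0, 0, 4, -1],
  [0, 0, 0, 0, 0, 4, -1],
  [0, 0, 0, 0, 1, 2, -1],
  [0, 0, 0, 0, 0, 0, -1],
])

```text
time_s: 1.28
tcp_pos: [0.6075, -0.021, 0.0737]
eef_rot: [0.001, 0.988, -0.154, -0.003]
force: [-0.5, -0.6, 0.2]
gripper_width: 0.0073
```

Run:
```python
from h import *
st=arm.sense();print(st['time_s'],st['tcp_pos'],st['eef_rot'],st['force'],st['gripper_width'])
snap('wrist','w2.png');snap('side','d2.png')
```

```text
1.2833 [ 0.6074771  -0.02096245  0.0737442 ] [ 0.00108873  0.98802161 -0.1542764  -0.00330338] [-0.53383021 -0.64339301  0.18175816] 0.0072593418913343855
```

View pics/w2.png

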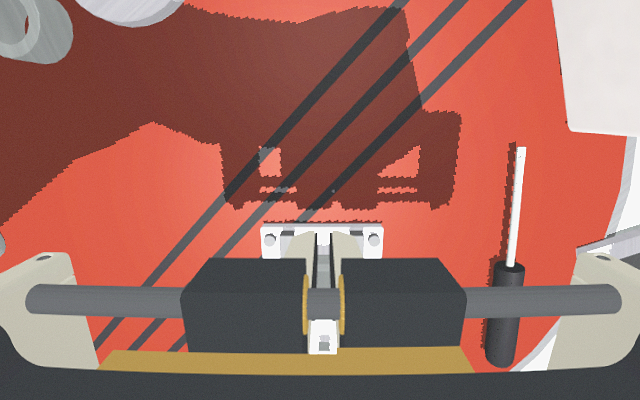

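View pics/d2.png

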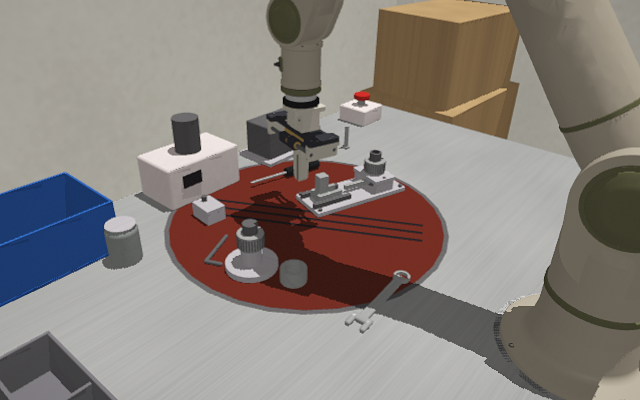

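>>> jog_arm([
  [0, 0, 0, 0, 1, 2.7, -1],
  [0, 0, 0, 0, 1, 0, -1],
  [0, 0, 0, 0, 0, 0, -1],
])

```text
time_s: 1.63
tcp_pos: [0.603, -0.0409, 0.0526]
eef_rot: [0.001, 0.988, -0.155, 0.0]
force: [0.1, -0.9, 0.9]
gripper_width: 0.0
```

Run:
```python
from h import *
st=arm.sense();print(st['time_s'],st['tcp_pos'],st['eef_rot'],st['force'],st['gripper_width'])
im=snap('side','d3.png');cv2.imwrite('pics/d3z.png',cv2.resize(cv2.cvtColor(im,4)[120:225,270:415],None,fx=5,fy=5,interpolation=2))
im=snap('scene','s3.png');cv2.imwrite('pics/s3z.png',cv2.resize(cv2.cvtColor(im,4)[100:245,200:330],None,fx=4,fy=4,interpolation=2))
```

```text
1.6333 [ 0.60301345 -0.04090264  0.05263594] [ 5.95512154e-04  9.87923214e-01 -1.54943110e-01  4.50027293e-05] [ 0.075175   -0.93692713  0.92711445] 4.1776806466367036e-05
```

View pics/d3z.png

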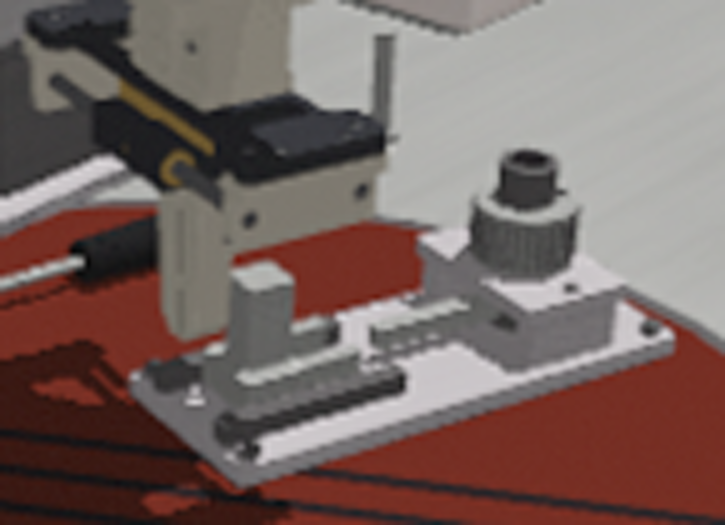

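View pics/s3z.png

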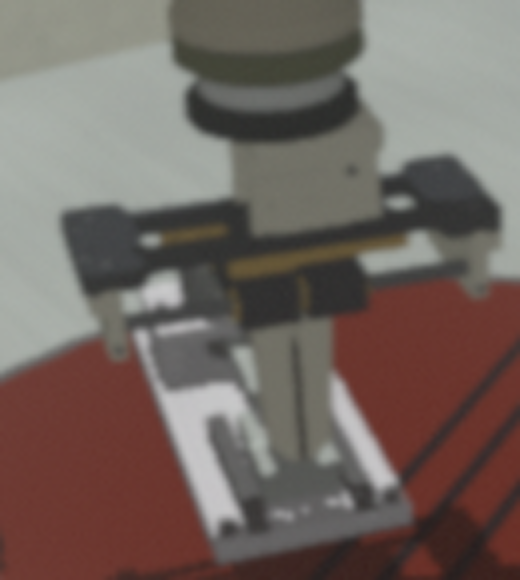

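>>> jog_arm([
  [0, 0, 0, 0, 1, 0, -1],
  [0, 0, 0, 0, 1, 0, -1],
  [0, 0, 0, 0, 1, 0, -1],
  [0, 0, 0, 0, 1, 0, -1],
  [0, 0, 0, 0, 0, 0, -1],
])

```text
time_s: 2.15
tcp_pos: [0.5902, -0.08, 0.0521]
eef_rot: [0.001, 0.988, -0.155, 0.0]
force: [0.5, 0.2, -0.3]
gripper_width: 0.0006
```

>>> jog_arm([
  [0, 0, 0, 0, 0.5, 0, -1],
  [0, 0, 0, 0, 0.5, 0, -1],
  [0, 0, 0, 0, 0.3, 0, -1],
  [0, 0, 0, 0, 0, 0, -1],
])

```text
time_s: 2.48
tcp_pos: [0.5865, -0.09, 0.0515]
eef_rot: [0.0, 0.988, -0.154, -0.0]
force: [0.6, 0.1, 0.8]
gripper_width: 0.0003
```

Run:
```python
from h import *
st=arm.sense();print(st['time_s'],st['tcp_pos'],st['eef_rot'],st['force'],st['gripper_width'])
im=snap('side','d4.png');cv2.imwrite('pics/d4z.png',cv2.resize(cv2.cvtColor(im,4)[120:225,270:415],None,fx=5,fy=5,interpolation=2))
```

```text
2.4833 [ 0.5865147  -0.09001784  0.05154085] [ 2.01166798e-04  9.88032976e-01 -1.54242522e-01 -2.06067111e-04] [0.60794548 0.06392189 0.76220177] 0.00034239637200361527
```

View pics/d4z.png

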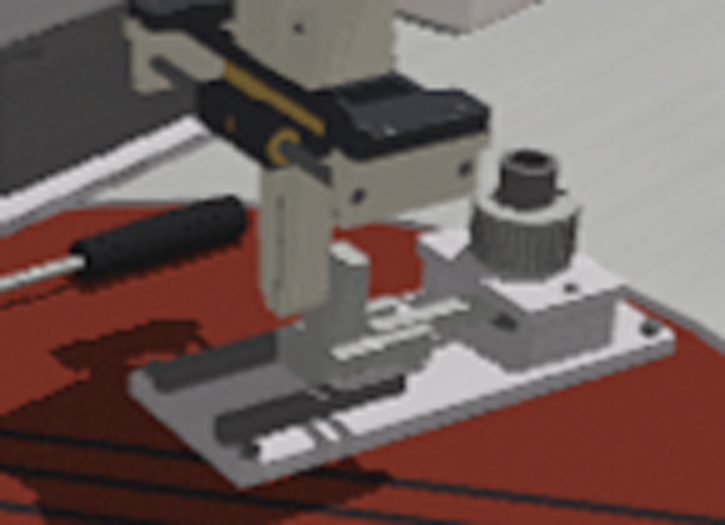

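>>> jog_arm([
  [0, 0, 0, 0, 0.3, 0, -1],
  [0, 0, 0, 0, 0.3, 0, -1],
  [0, 0, 0, 0, 0, 0, -1],
])

```text
time_s: 2.78
tcp_pos: [0.585, -0.0941, 0.0514]
eef_rot: [-0.0, 0.988, -0.154, -0.0]
force: [1.2, 4.1, -0.5]
gripper_width: 0.0005
```

>>> jog_arm([
  [0, 0, 0, 0, 0.2, 0, -1],
  [0, 0, 0, 0, 0.1, 0, -1],
  [0, 0, 0, 0, 0, 0, -1],
])

```text
time_s: 3.03
tcp_pos: [0.5849, -0.0943, 0.0515]
eef_rot: [-0.002, 0.988, -0.152, 0.0]
force: [3.2, 10.4, -1.4]
gripper_width: 0.0006
```

>>> jog_arm([
  [0, 0, 0, 0, 0.2, 0, -1],
  [0, 0, 0, 0, 0.1, 0, -1],
  [0, 0, 0, 0, 0, 0, -1],
])

```text
time_s: 3.28
tcp_pos: [0.5849, -0.0945, 0.0515]
eef_rot: [-0.003, 0.988, -0.151, 0.001]
force: [4.3, 19.2, -2.1]
gripper_width: 0.0003
```

>>> jog_arm([
  [0, 0, 0, 0, -2, 0, -1],
  [0, 0, 0, 0, 0, -4, 1],
  [0, 0, 0, 0, 0, -4, 1],
  [0, 0, 0, 0, 0, -4, 1],
  [0, 0, 0, 0, 0, -3, 1],
])

```text
time_s: 3.7
tcp_pos: [0.5894, -0.0822, 0.2044]
eef_rot: [0.0, 0.988, -0.154, 0.001]
force: [0.8, -0.0, -0.5]
gripper_width: 0.0224
```

>>> jog_arm([
  [0, 0, 0, 0, 4, 0, 1],
  [0, 0, 0, 0, 4, 0, 1],
  [0, 0, 0, 0, 4, 0, 1],
  [0, 0, 0, 0, 4, 0, 1],
  [0, 0, 0, 0, 4, 0, 1],
])

```text
time_s: 4.12
tcp_pos: [0.5272, -0.2742, 0.2018]
eef_rot: [0.0, 0.988, -0.154, -0.0]
force: [0.1, -1.0, -0.1]
gripper_width: 0.0563
```

>>> jog_arm([
  [0, 0, 0, 0, 3, 0, 1],
  [0, 0, 0, 0, 0, 0, 1],
  [0, 0, 0, 0, 0, 0, 1],
])

```text
time_s: 4.37
tcp_pos: [0.5179, -0.303, 0.2015]
eef_rot: [0.0, 0.988, -0.156, -0.0]
force: [0.0, 0.8, -0.6]
gripper_width: 0.076
```

Run:
```python
from h import *
st=arm.sense();print(st['time_s'],st['tcp_pos'],st['eef_rot'],st['qvel'],st['force'],st['joint_pos'])
snap('wrist','w5.png')
```

```text
4.3667 [ 0.51786952 -0.30299152  0.20146703] [ 3.68557446e-04  9.87744445e-01 -1.56078944e-01 -3.72198738e-04] [-0.04768066 -0.00122214 -0.04328053  0.00607216 -0.01117274 -0.00276041
 -0.01456504] [ 0.00701374  0.84840438 -0.63838088] [ 0.390863    0.46900839  0.06232486  1.91396581 -0.0395294   0.76029479
  0.16169842]
```

View pics/w5.png

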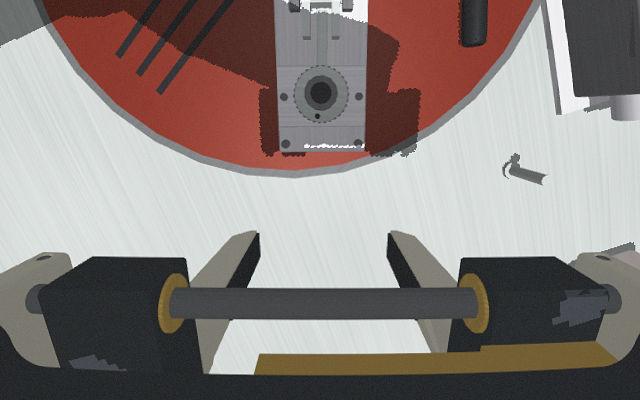

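Run:
```python
from h import *
a=cv2.imread('pics/w5.png')[0:160,265:385]; cv2.imwrite('pics/w5z.png',cv2.resize(a,None,fx=3.75*1.0,fy=3.75,interpolation=2))
np.set_printoptions(precision=4,suppress=True)
st=arm.sense();cw=arm.get_calibration('wrist');print(st['tcp_pos'])
R=quatR(st['eef_rot'])
for n,u,v,z in[('ring',321,94,.078),('barrel',320.5,93,.098),('dot',318,116,.078)]:
    p=onz(cw,u,v,z,st);print(n,p,R.T@(p-st['tcp_pos']))
```

```text
[ 0.5188 -0.301   0.2014]
ring [ 0.5449 -0.2106  0.078 ] [-0.0027 -0.0941  0.1234]
barrel [ 0.5445 -0.211   0.098 ] [-0.003  -0.0936  0.1034]
dot [ 0.5363 -0.2284  0.078 ] [-0.0055 -0.0745  0.1234]
```

View pics/w5z.png

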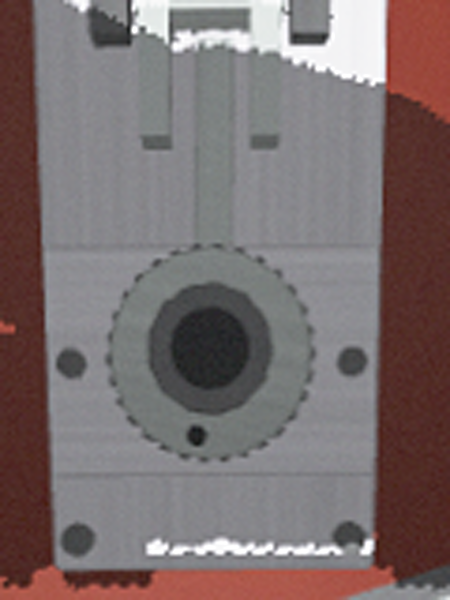

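>>> jog_arm([
  [0, 0, 0, -0.28, -4, 0, 1],
  [0, 0, 0, 0, -4, 0, 1],
  [0, 0, 0, 0, -1.15, 4, 1],
  [0, 0, 0, 0, 0, 3, 1],
  [0, 0, 0, 0, 0, 0, 1],
])

```text
time_s: 4.83
tcp_pos: [0.5428, -0.2081, 0.1272]
eef_rot: [-0.001, 0.989, -0.151, -0.004]
force: [-0.5, -0.5, -0.4]
gripper_width: 0.093
```

Run:
```python
from h import *
np.set_printoptions(precision=4,suppress=True)
snap('wrist','w6.png');snap('side','d6.png')
st=arm.sense();print(st['time_s'],st['tcp_pos'],st['eef_rot'],st['qvel'],st['force'],st['gripper_width'])
R=quatR(st['eef_rot']);print(R.T@(np.array([.544,-.213,.053])-st['tcp_pos']))
```

```text
4.9333 [ 0.5443 -0.2114  0.1313] [-0.0002  0.9882 -0.153  -0.0013] [ 0.0178 -0.036   0.0139 -0.0305  0.0014  0.0064  0.0018] [ 0.9407 -0.0776  0.5141] 0.09318545611507995
[0.0004 0.0016 0.0783]
```

View pics/d6.png

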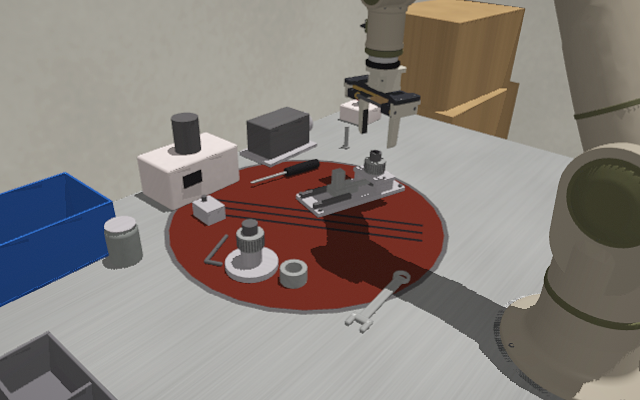

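>>> jog_arm([
  [0, 0, 0, 0.04, 0.15, 3, 1],
  [0, 0, 0, 0, 0, 3, 1],
  [0, 0, 0, 0, 0, 1.5, 1],
  [0, 0, 0, 0, 0, 0, 1],
  [0, 0, 0, 0, 0, 0, 1],
])

```text
time_s: 5.35
tcp_pos: [0.545, -0.2148, 0.0578]
eef_rot: [0.0, 0.988, -0.154, 0.0]
force: [-0.4, -0.3, 0.4]
gripper_width: 0.0934
```

Run:
```python
from h import *
np.set_printoptions(precision=4,suppress=True)
im=snap('side','d7.png');cv2.imwrite('pics/d7z.png',cv2.resize(cv2.cvtColor(im,4)[100:225,280:420],None,fx=5,fy=4.5,interpolation=2))
im=snap('scene','s7.png');cv2.imwrite('pics/s7z.png',cv2.resize(cv2.cvtColor(im,4)[90:245,200:330],None,fx=3.8,fy=3.8,interpolation=2))
st=arm.sense();print(st['time_s'],st['tcp_pos'],st['eef_rot'],st['qvel'],st['force'],st['wrist_torque'],st['gripper_width'])
R=quatR(st['eef_rot']);print(R.T@(np.array([.544,-.213,.053])-st['tcp_pos']))
```

```text
5.45 [ 0.5456 -0.2149  0.0587] [ 0.0003  0.988  -0.1541  0.0014] [-0.0016 -0.0036  0.0012  0.0028  0.0006 -0.0072  0.0009] [-0.3989 -0.1768  0.404 ] [0.0596 0.0112 0.0211] 0.09293865121102156
[-0.0021 -0.0013  0.0057]
```

View pics/d7z.png

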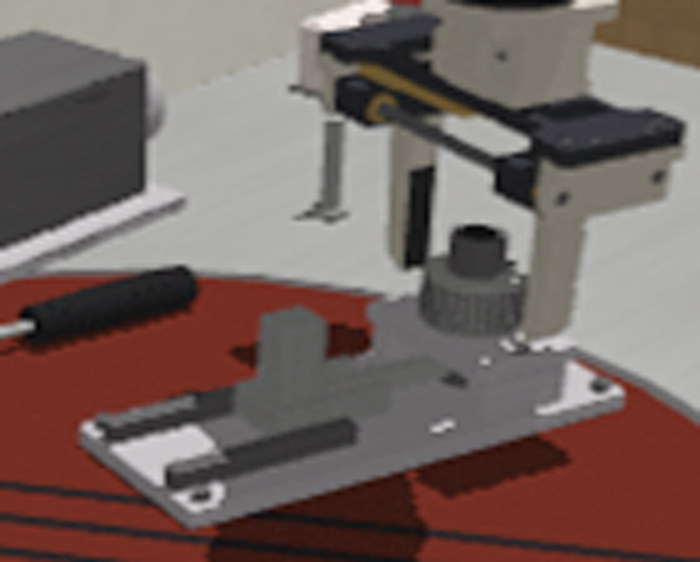

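View pics/s7z.png

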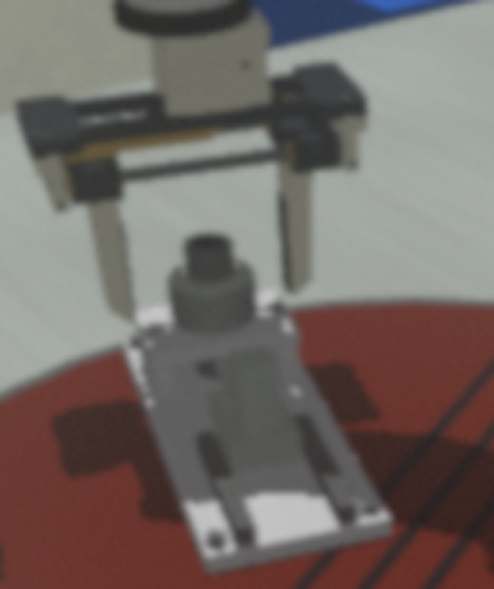

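>>> jog_arm([
  [0, 0, 0, -0.2, -0.1, 0.5, 1],
  [0, 0, 0, 0, 0, 0, -1],
  [0, 0, 0, 0, 0, 0, -1],
  [0, 0, 0, 0, 0, 0, -1],
  [0, 0, 0, 0, 0, 0, -1],
], newtons=30)

```text
time_s: 5.87
tcp_pos: [0.543, -0.2127, 0.0519]
eef_rot: [0.0, 0.988, -0.154, 0.0]
force: [0.0, -0.2, -0.1]
gripper_width: 0.071
```

>>> jog_arm([
  [0, 0, 0, 0, 0, 0, -1],
  [0, 0, 0, 0, 0, 0, -1],
  [0, 0, 0, 0, 0, 0, -1],
  [0, 0, 0, 0, 0, 0, -1],
])

```text
time_s: 6.2
tcp_pos: [0.5446, -0.2132, 0.0518]
eef_rot: [0.0, 0.988, -0.154, 0.002]
force: [4.0, -1.1, -2.9]
gripper_width: 0.0492
```

Run:
```python
from h import *
np.set_printoptions(precision=4,suppress=True)
st=arm.sense();print(st['time_s'],st['tcp_pos'],st['eef_rot'],st['force'],st['wrist_torque'],st['gripper_width'],st['joint_pos'])
cd=arm.get_calibration('side')
a=onz(cd,338.6,170.7,.075);b=onz(cd,376,152.2,.098);c=onz(cd,280+190/5,100+518/4.5,.012);print(a,b,np.linalg.norm((a-b)[:2]),c)
```

```text
6.2 [ 0.5446 -0.2132  0.0518] [ 0.0003  0.9881 -0.1539  0.0016] [ 4.0212 -1.1285 -2.8685] [-0.2436 -0.7156 -0.0504] 0.0491684781860538 [ 0.2534  0.6632  0.0336  2.0538 -0.05    0.422   0.0164]
[ 0.5716 -0.1097  0.075 ] [ 0.5393 -0.2093  0.098 ] 0.10473368524011063 [ 0.5468 -0.0099  0.012 ]
```

>>> jog_arm([
  [0, 0, 0.05, 0, 0, 0, -1],
  [0, 0, 0.1, 0, 0, 0, -1],
  [0, 0, 0.1, 0, 0, 0, -1],
  [0, 0, 0.1, 0, 0, 0, -1],
  [0, 0, 0, 0, 0, 0, -1],
])

```text
time_s: 6.62
tcp_pos: [0.5447, -0.2132, 0.0518]
eef_rot: [0.0, 0.945, -0.326, 0.002]
force: [5.3, -2.4, -2.1]
gripper_width: 0.0491
```

```bash
cat > s.py <<'E'
from h import *
np.set_printoptions(precision=4,suppress=True)
st=arm.sense();R=quatR(st['eef_rot']);print(st['time_s'],st['tcp_pos'],'yaw',np.arctan2(-R[1,0],R[0,0]),'F',st['force'],'T',st['wrist_torque'],st['gripper_width'],'q7',st['joint_pos'][6])
E
python3 s.py
```

```text
6.6167 [ 0.5447 -0.2132  0.0518] yaw 0.6649129986716849 F [ 5.3462 -2.3715 -2.1365] T [-0.3219 -0.7764  0.057 ] 0.049065896639884726 q7 -0.206546707784046
```

>>> jog_arm([
  [0, 0, 0.1, 0, 0, 0, -1],
  [0, 0, 0.1, 0, 0, 0, -1],
  [0, 0, 0.1, 0, 0, 0, -1],
  [0, 0, 0.1, 0, 0, 0, -1],
  [0, 0, 0, 0, 0, 0, -1],
])

```text
time_s: 7.03
tcp_pos: [0.5448, -0.2134, 0.0518]
eef_rot: [0.0, 0.862, -0.508, 0.002]
force: [5.8, -2.0, -3.6]
gripper_width: 0.0489
```

```bash
python3 s.py
```

```text
7.0333 [ 0.5448 -0.2134  0.0518] yaw 1.064934516031706 F [ 5.797  -2.05   -3.6089] T [-0.2898 -0.8718 -0.0517] 0.04887128025539 q7 -0.45719341833048444
```

>>> jog_arm([
  [0, 0, 0.1, 0, 0, 0, -1],
  [0, 0, 0.1, 0, 0, 0, -1],
  [0, 0, 0.05, 0, 0, 0, -1],
  [0, 0, 0, 0, 0, 0, -1],
])

```text
time_s: 7.37
tcp_pos: [0.5449, -0.2135, 0.0518]
eef_rot: [-0.0, 0.792, -0.61, 0.002]
force: [5.1, -2.7, -3.9]
gripper_width: 0.0488
```

```bash
python3 s.py
```

```text
7.3667 [ 0.5449 -0.2135  0.0518] yaw 1.3121853843766136 F [ 5.0975 -2.7043 -3.8897] T [-0.285  -0.873  -0.0144] 0.04875096623021442 q7 -0.6135820177646489
```

>>> jog_arm([
  [0, 0, 0.05, 0, 0, 0, -1],
  [0, 0, 0, 0, 0, 0, -1],
])

```text
time_s: 7.53
tcp_pos: [0.5448, -0.2135, 0.0518]
eef_rot: [-0.0, 0.777, -0.629, 0.002]
force: [5.6, -3.0, -3.6]
gripper_width: 0.0489
```

```bash
python3 s.py
```

```text
7.5333 [ 0.5448 -0.2135  0.0518] yaw 1.361442367815558 F [ 5.5757 -2.9519 -3.5858] T [-0.2633 -0.8977 -0.0061] 0.048916343609271724 q7 -0.6449821348423442
```

>>> jog_arm([
  [0, 0, 0.05, 0, 0, 0, -1],
  [0, 0, 0, 0, 0, 0, -1],
])

```text
time_s: 7.7
tcp_pos: [0.5449, -0.2135, 0.0518]
eef_rot: [-0.0, 0.761, -0.649, 0.002]
force: [4.3, -2.7, -3.9]
gripper_width: 0.0492
```

```bash
python3 s.py
```

```text
7.7 [ 0.5449 -0.2135  0.0518] yaw 1.4115284236587806 F [ 4.2675 -2.7387 -3.8901] T [-0.2849 -0.908  -0.0135] 0.049172876165165164 q7 -0.6769054055011388
```

>>> jog_arm([
  [0, 0, 0.05, 0, 0, 0, -1],
  [0, 0, 0, 0, 0, 0, -1],
])

```text
time_s: 7.87
tcp_pos: [0.5448, -0.2135, 0.0518]
eef_rot: [-0.0, 0.745, -0.667, 0.002]
force: [5.5, -3.3, -2.6]
gripper_width: 0.0493
```

```bash
python3 s.py
```

```text
7.8667 [ 0.5448 -0.2135  0.0518] yaw 1.4596684798639377 F [ 5.538  -3.3386 -2.606 ] T [-0.4349 -0.9127  0.7142] 0.04931185342314035 q7 -0.7080771715332801
```

>>> jog_arm([
  [0, 0, 0.04, 0, 0, 0, -1],
  [0, 0, 0, 0, 0, 0, -1],
  [0, 0, 0, 0, 0, 0, -1],
])

```text
time_s: 8.12
tcp_pos: [0.5446, -0.2135, 0.0519]
eef_rot: [-0.0, 0.733, -0.68, 0.002]
force: [4.3, -2.8, -2.9]
gripper_width: 0.0491
```

```bash
python3 s.py
```

```text
8.1167 [ 0.5446 -0.2135  0.0519] yaw 1.4961409936910681 F [ 4.27   -2.8187 -2.9129] T [-0.6888 -0.7899  1.0249] 0.04908396172775575 q7 -0.7315981072129145
```

>>> jog_arm([
  [0, 0, 0, 0, 0, 0, 1],
  [0, 0, 0, 0, 0, 0, 1],
  [0, 0, 0, 0, 0, 0, 1],
  [0, 0, 0, 0, 0, 0, 1],
  [0, 0, 0, 0, 0, 0, 1],
])

```text
time_s: 8.53
tcp_pos: [0.5426, -0.2125, 0.0516]
eef_rot: [0.0, 0.732, -0.681, -0.0]
force: [-0.2, 0.6, 0.0]
gripper_width: 0.0779
```

>>> jog_arm([
  [0, 0, 0, 0, 0, -2, 1],
  [0, 0, 0, 0, 0, -4, 1],
  [0, 0, 0, 0, 0, -4, 1],
  [0, 0, -0.12, 0, 0, -4, 1],
  [0, 0, -0.12, 0, 0, -1, 1],
])

```text
time_s: 8.95
tcp_pos: [0.5445, -0.2139, 0.207]
eef_rot: [-0.001, 0.81, -0.587, 0.003]
force: [0.7, 0.2, -0.1]
gripper_width: 0.0929
```

>>> jog_arm([
  [0, 0, -0.12, 0, 0, 0, 1],
  [0, 0, -0.12, 0, 0, 0, 1],
  [0, 0, -0.12, 0, 0, 0, 1],
  [0, 0, -0.12, 0, 0, 0, 1],
  [0, 0, -0.12, 0, 0, 0, 1],
])

```text
time_s: 9.37
tcp_pos: [0.5426, -0.2125, 0.2017]
eef_rot: [-0.0, 0.947, -0.321, -0.0]
force: [1.0, -0.3, -0.9]
gripper_width: 0.0931
```

>>> jog_arm([
  [0, 0, -0.12, 0, 0, 0, 1],
  [0, 0, -0.12, 0, 0, 0, 1],
  [0, 0, -0.11, 0, 3, 0, 1],
  [0, 0, 0, 0, 4, 0, 1],
  [0, 0, 0, 0, 3, 0, 1],
])

```text
time_s: 9.78
tcp_pos: [0.5081, -0.3087, 0.2018]
eef_rot: [0.0, 0.988, -0.153, -0.0]
force: [0.0, -1.3, -0.6]
gripper_width: 0.093
```

>>> jog_arm([
  [0, 0, 0, 0, 0, 0, 1],
  [0, 0, 0, 0, 0, 0, 1],
  [0, 0, 0, 0, 0, 0, 1],
])

```text
time_s: 10.03
tcp_pos: [0.5093, -0.3062, 0.2015]
eef_rot: [-0.0, 0.988, -0.154, -0.0]
force: [0.3, 0.5, -0.5]
gripper_width: 0.0929
```

```bash
python3 s.py
python3 - <<'E'
from h import *
im=snap('wrist','w9.png');cv2.imwrite('pics/w9z.png',cv2.resize(cv2.cvtColor(im,4)[0:170,260:390],None,fx=3.5,fy=3.5,interpolation=2))
im=snap('side','d9.png');cv2.imwrite('pics/d9z.png',cv2.resize(cv2.cvtColor(im,4)[100:225,280:420],None,fx=5,fy=4.5,interpolation=2))
E
```

```text
10.0333 [ 0.5093 -0.3062  0.2015] yaw 0.3092564342398577 F [ 0.3431  0.478  -0.5485] T [ 0.005  -0.0006 -0.0323] 0.09291234420880136 q7 0.2490696412902075
```

View pics/w9z.png

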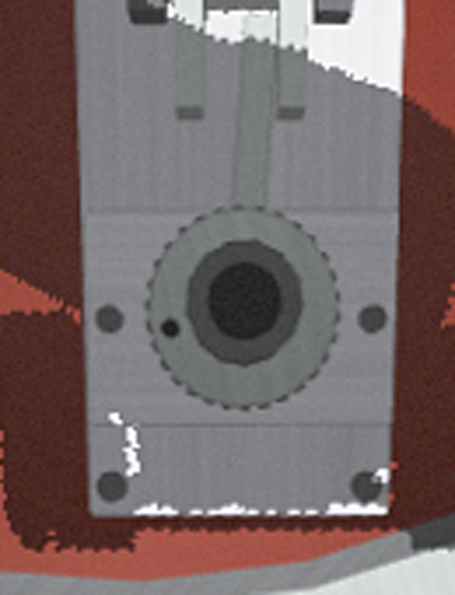

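View pics/d9z.png

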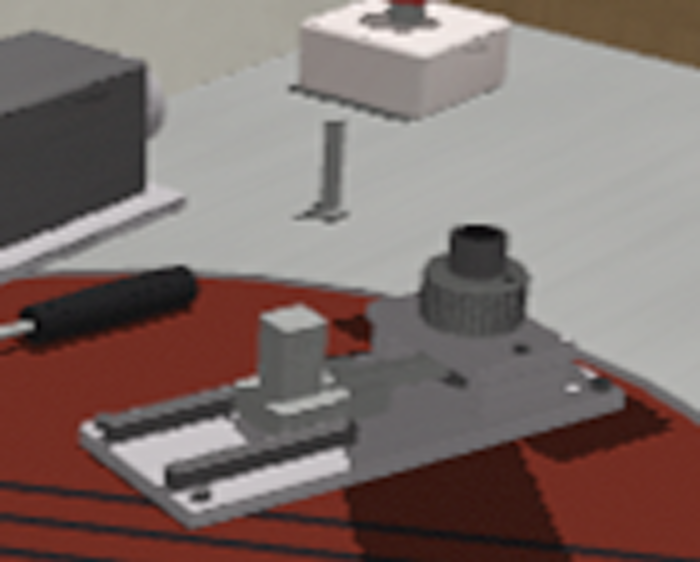

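Run:
```python
from h import *
np.set_printoptions(precision=4,suppress=True)
st=arm.sense();cw=arm.get_calibration('wrist');R=quatR(st['eef_rot']);print(st['tcp_pos'])
g=cv2.imread('pics/w9.png',0)
def P(x,y,z,s=3.5,ox=260): return R.T@(onz(cw,ox+x/s,y/s,z,st)-st['tcp_pos'])
# ring centre: extremes left 147,right 340, bottom 408
c=(P(147,307,.078)+P(340,307,.078))/2; b=P(244,408,.078); t=P(171,328,.078)
print(c,b,t)
c[1]=b[1]-.025
d=t-c;print('dot angle',np.arctan2(-d[0],d[1]),np.hypot(d[0],d[1]))
a1=P(254,150,.031);a2=P(249,205,.031);e=a2-a1;print('arm angle',np.arctan2(-e[0],e[1]))
l=[P(190,114,.033),P(291,114,.033)];print('tines',l, 'edge', P(240,515,.012))
e1,e2=P(77,60,.012),P(91,500,.012);f1,f2=P(404,60,.012),P(389,500,.012);m=(e2+f2)/2-(e1+f1)/2;print('stand dir',np.arctan2(-m[0],m[1]))
```

```text
[ 0.5099 -0.3053  0.2015]
[ 0.0052 -0.0997  0.1236] [ 0.0055 -0.074   0.1236] [-0.0138 -0.0943  0.1236]
dot angle 1.3315297404679376 0.01953580408151027
arm angle 0.0889304935459762
tines [array([-0.0098, -0.1571,  0.1686]), array([ 0.0195, -0.1572,  0.1686])] edge [ 0.0058 -0.039   0.1895]
stand dir -0.00476307836730984
```

```bash
python3 -c "
from cell import arm
print(arm.job_done())"
```

```text
the job is handed in; nothing more can be done
None
```

The fork is home and the lock ring is tight against its stop. I handed the job in at about 10 s with the gripper open and clear of the stand.

- **Fork:** I pushed the tab with shut fingers until it stopped, with the force rising to 19 N. After that, the tab measured 104.7 mm from the barrel axis, against 105 mm expected. It looked unmoved in the last side picture.
- **Ring:** I gripped it at 30 N and turned it clockwise about 1.19 rad. The torque jumped from about 0.1 to 1.0 N m at the stop.
- **Last picture:** The dot is at 1.33 rad against the stand and the barrel arm is at about 0.07–0.09 rad, resting against the tine. That puts the ring at about 1.25 rad relative to the barrel, which is the stop value.

The first fixed-camera position estimates differed from the wrist camera by 5–10 mm. I used the wrist measurements, and they agreed with where contact happened.

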